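# Snap the sampler's cover home with the hex driver

### The job

Take the hex driver out of its stand, set its tip into the hex recess of the knob on the air sampler's blue cover, and push the cover down with the driver until it snaps past its catches and sits fully home in the well. Do not let go: finish while still gripping the upright driver and pressing it down into the recess, touch the cover with nothing but the driver, do not push with brute force, and leave the bottles and jars beside the work standing where they are.

Things in the scene. Friction and masses are not known exactly. Their poses are not given: they have to be found in the camera images.
- sampler: Air sampler, a white-topped grey instrument case, fixed to the bench, 170 x 140 mm and 76 mm high. Origin: centre of its underside; x along the 170 mm length (away from the display side), z up. In its flat top is one round well, 63 mm across and 26 mm deep, its axis 20 mm from the case's centre along +x.
- well_floor (a point): Centre of the floor of the sampler's round well, 50 mm above the bench (26 mm below the case's top). z up.
- cover: The blue cover, a 60 mm disc 9.5 mm thick with a bevelled edge, sunk in the well on three spring catches, guided straight up and down; origin at the centre of its underside, z up. A grey six-sided knob, 30 mm across, fixed at its centre, stands 14.5 mm above the disc. It starts 10.5 mm above the well floor; it gives way at about 11 N, 4 mm down, and then springs home onto the floor.
- recess_floor (a point): Bottom centre of the hex recess in the cover's knob; z points up out of it. The recess is 12.5 mm deep: 11 mm across the flats in its lower 7.5 mm, the top 5 mm flaring at 45 degrees to 21 mm. This point is 11.5 mm above the cover's underside: at the start 22 mm above the well floor, fully home 11.5 mm above it.
- stand: Driver stand, fixed to the bench: a 44 x 44 mm aluminium block on a 56 mm foot plate, top 50 mm above the bench, with an 11 mm hole down its middle. Origin: centre of its underside.
- driver_handle (a point): Centre of the handle of the hex driver, half-way up it. The driver stands upright in the stand, tip down, the handle's shoulder on the stand's top. Handle: green with black bands, square 24 x 24 mm, sides square to this frame's x and y, 70 mm tall, to be grasped from above by two opposite sides; z runs up the driver. The blade's tip is 77 mm below this point. About 90 g.
- driver_tip (a point): Lowest point of the driver's steel blade, which is about 8 mm thick with a ball end and reaches 42 mm below the handle; it needs no turning to fit the recess. z runs up along the driver.
- jar_4: Bystander: sample jar with red lid, 63 mm across, 72 mm high; origin at its underside.
- jar_5: Bystander: sample jar with red lid, 63 mm across, 72 mm high; origin at its underside.
- wash_bottle: Bystander: white wash bottle with red cap and bent spout, 205 mm high; origin at its underside.
- amber_bottle_blue: Bystander: amber reagent bottle with blue cap, 54 mm across, 105 mm high; origin at its underside.
- amber_bottle_red: Bystander: amber reagent bottle with red cap, 43 mm across, 88 mm high; origin at its underside.
Things that resemble listed ones, but are neither listed nor needed, are in the scene too. Of the things like the part that bears driver_handle, leave any that is yellow; of the rest the smaller one is meant.

How it is judged:
On the way, in this order (a step that is already met when the one before it is completed fails the run):
1. the driver is out of its stand (z of driver_tip in the frame of stand above 0.055 m), for 0.1 s.
2. the driver's tip is in the hex recess while the cover is still up (horizontal distance between driver_tip and recess_floor below 0.005 m and z of driver_tip in the frame of recess_floor below 0.006 m and z of recess_floor in the frame of well_floor above 0.0175 m), for 0.04 s.
3. the cover has snapped home under the driver (z of recess_floor in the frame of well_floor below 0.0135 m and horizontal distance between driver_tip and recess_floor below 0.005 m and z of driver_tip in the frame of recess_floor below 0.006 m), for 0.1 s.
At the end, for the whole second after the job is handed in: Cover level, centred and within 2 mm of fully home; driver tip in the recess (within 5 mm of its centre, 6 mm of its floor), driver within 0.2 rad of upright, gripped by the fingers and pressing on the cover with over 2.5 N throughout the last second (all of step 3 and horizontal distance between recess_floor and well_floor below 0.004 m and angle between recess_floor's own z axis and vertical below 0.06 rad and angle between driver_tip's own z axis and vertical below 0.2 rad and contact force between driver and cover above 2.5 N and contact force between the fingers and driver above 3 N); the arm keeps its last pose, push and grip.
It fails at once if the cover is touched by the robot itself (contact force between any of the fingers, the arm and cover above 1 N).
It fails at once if the driver is rammed onto the cover with more than 60 N (contact force between driver and cover above 60 N).
It fails at once if a bystanding jar or bottle is moved more than 3 cm (distance of any of jar_4, jar_5, wash_bottle, amber_bottle_blue, amber_bottle_red from where it was at the start of the episode above 0.03 m).
It also fails if it takes over 43 s, if anything falls off the work surface, if the arm or the gripper's body presses on something with over 40 N, if the wrist force passes 120 N, or if a joint passes its speed limit or range.

### The arm

A 7-joint arm with a two-finger parallel gripper is mounted at the origin on a cart in front of the work surface, level with it; the furniture and walls round the work are solid. World frame = base frame: x ahead of the robot, y to its left, z up, the work surface at z = 0. Lengths are in m, angles in rad, forces in N, time in s.
With the tool pointing down it reaches from about 0.425 to 0.875 m from the base axis. Payload 9.9 kg.
Tool frame: the origin (TCP) lies midway between the tips of the shut fingers; the grasp point (between the pads) lies 19 mm behind it; z points along the fingers, y is the direction in which the jaws open and shut (so a half turn about z gives the same grasp; the last joint's range is limited). The gripper opens to 85 mm and grips with 20 to 120 N. Pads are 22 mm wide; open, the fingers measure 114 mm over their backs; the gripper's body (76 mm by 85 mm) begins 54 mm behind the grasp point. The pads swing forward as they close: fully open they stand 13 mm farther back than shut.
Start: joints at [1.226, 0.576, 0.025, 1.437, -0.015, 1.129, -0.057], TCP at [0.174, -0.652, 0.231] pointing down, gripper open.
Joint ranges: [-2.76, 2.76], [-0.34, 2.15], [-1.52, 1.57], [0.19, 2.46], [-1.09, 4.23], [0.17, 1.99], [-2.82, 2.82]. Speed limits (rad/s): [2.22, 2.22, 3.01, 3.01, 3.14, 3.14, 3.14].

### API

Orientations are given as a rotation vector (axis times angle).
In Python, from rig import read_state, camera, sign_off gives the robot as it stands. The module is installed in compiled form; this text tells all that it offers.
- The arm moves only by the tool arm_command, never from a script. Its argument "moves" is a list of rows, each an object with "offset": the shift along the world's x, y, z as a fraction of full scale, a list of three; "delta_rot": the turn, a rotation vector about the world's x, y, z as a fraction of full scale, a list of three; "grip": the finger opening in mm, from 0 to 85.4. In form: [{"offset": [dx, dy, dz], "delta_rot": [ax, ay, az], "grip": grip}, ...]. A call has 1 to 5 rows; each row shifts and turns the commanded pose from where the row before left it; what a row does not reach is not made up. Full scale, the value 1, is 3 cm for a shift and 0.08 rad for a turn. A row lasts 1/12 s, in which the tool goes at most 41.7 mm and 7.16 degrees, less where a joint would pass 70% of its speed; a pose out of reach is approached as far as the arm can. A call with a number of a shift or a turn outside -1 to 1 is refused whole. A call with a gripper value outside its range is refused whole. The fingers move at their own pace and stop on an object; the grip force is fixed at half the most. Time passes only in rows, so rows that do not move let the fingers close. It gives the time, the measured TCP pose, the force and the opening at its end, in the units of the state.
- read_state(): the state, without advancing time (a new reading comes with each control period).
- camera(name): name is "scene" or "top" or "wrist"; returns a dict with "color" (420x560x3 uint8, red, green, blue), "intrinsics" (3x3 intrinsics, pixels), "view" (4x4, takes a point from world to camera coordinates). Camera axes: x right, y down, z forward; pixel columns grow to the right and rows downward; lengths in m; the calibration is good to about 2 mm. A picture is of the moment at which its call begins. There is no depth.
- sign_off(): hands the job in, once; it reports no verdict.
The state is a dict: "clock": time; "joint_pos": joint angles; "qd": joint speeds; "tau": joint torques, N m; "tcp_pos": TCP position; "tool_rot": TCP orientation; "contact_force": force on the tool from outside, world axes, zero at the start; "ft_torque": the same for the moment, N m; "opening": finger opening in m.
Only numpy, scipy, OpenCV 4.12 (cv2) and the standard library are available. Lean on these libraries where they do the work, as an engineer would, in place of code of your own. Each camera call takes 0.05 s, during which the arm holds its last target.

## Working session

There is one attempt and no reset: what is moved stays moved. The work goes in short steps, Python scripts to look and compute and a tool call to move; the robot and the scene stay as the last step left them, time stands still between calls to the robot, and variables do not carry over. Pictures are saved under pics/ and viewed, and the job is handed in when it is done.

Besides the shell and the picture viewer there is one more tool, called after ">>>" as a command line: name --argument value ..., lists and objects as JSON in quotes. arm_command: Moves the arm, as the interface text tells. Shift numbers are shares of 3 cm and turn numbers shares of 0.08 rad, none past 1 either way. Its arguments: {"type":"object","properties":{"moves":{"type":"array"}},"required":["moves"]}

```bash
mkdir -p pics; python3 - <<'E'
from rig import read_state,camera
import cv2,numpy as np
s=read_state();print({k:np.round(v,3).tolist() for k,v in s.items()})
for n in["scene","top","wrist"]:
    c=camera(n);cv2.imwrite(f"pics/{n}0.png",c["color"][:,:,::-1]);print(n,np.round(c["intrinsics"],1).tolist(),np.round(c["view"],4).tolist())
    np.savez(f"{n}0.npz",**c)
E
```

```text
{'clock': 0.0, 'joint_pos': [1.226, 0.577, 0.025, 1.438, -0.015, 1.129, -0.057], 'qd': [0.002, 0.001, 0.0, -0.002, 0.002, 0.001, -0.002], 'tau': [-0.001, -76.576, 2.25, -28.597, 0.015, 0.013, 0.0], 'tcp_pos': [0.174, -0.652, 0.23], 'tool_rot': [-3.113, -0.408, 0.0], 'contact_force': [-0.267, -0.343, -0.146], 'ft_torque': [0.045, -0.031, 0.006], 'opening': 0.086}
scene [[466.3, 0.0, 274.8], [0.0, 466.3, 206.8], [0.0, 0.0, 1.0]] [[-0.4639, -0.8859, 0.0045, 0.2972], [-0.6727, 0.349, -0.6525, 0.4545], [0.5764, -0.3057, -0.7578, 0.9456], [0.0, 0.0, 0.0, 1.0]]
top [[420.6, 0.0, 273.0], [0.0, 420.6, 209.5], [0.0, 0.0, 1.0]] [[-0.0284, -0.9995, 0.0117, 0.0226], [-0.9916, 0.0267, -0.1269, 0.6216], [0.1265, -0.0152, -0.9918, 1.2879], [0.0, 0.0, 0.0, 1.0]]
wrist [[350.9, 0.0, 282.1], [0.0, 350.9, 212.2], [0.0, 0.0, 1.0]] [[0.2589, -0.9659, -0.0023, -0.6735], [-0.9209, -0.2476, 0.3011, -0.039], [-0.2914, -0.0759, -0.9536, 0.3806], [0.0, 0.0, 0.0, 1.0]]
```

View pics/scene0.png

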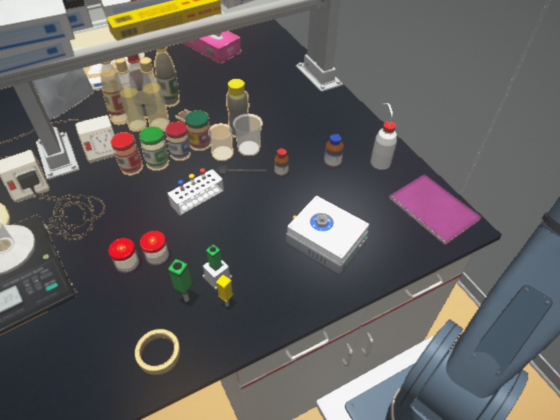

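View pics/top0.png

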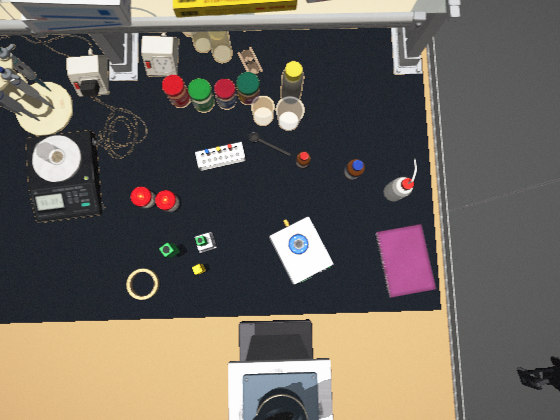

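View pics/wrist0.png

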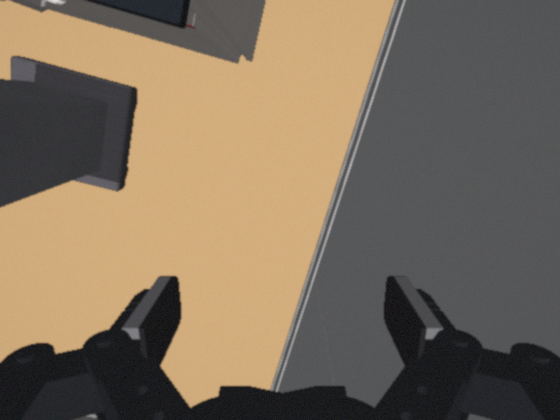

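Scene: candidates for the driver are a green one at scene (180,275) / top (168,250), a green one at scene (215,258) / top (204,241) on a light block, and a yellow one at (225,290) / (198,269). I'll take a close crop.

```bash
python3 - <<'E'
import cv2,numpy as np
a=cv2.imread("pics/scene0.png")[230:320,140:260];b=cv2.imread("pics/top0.png")[215:305,140:260]
cv2.imwrite("pics/crop1.png",np.vstack([cv2.resize(a,(400,300),interpolation=2),cv2.resize(b,(400,300),interpolation=2)]))
a=cv2.imread("pics/scene0.png")[190:275,275:380];b=cv2.imread("pics/top0.png")[210:295,255:360]
cv2.imwrite("pics/crop2.png",np.vstack([cv2.resize(a,(370,300),interpolation=2),cv2.resize(b,(370,300),interpolation=2)]))
E
```

```text
(no output)
```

View pics/crop1.png

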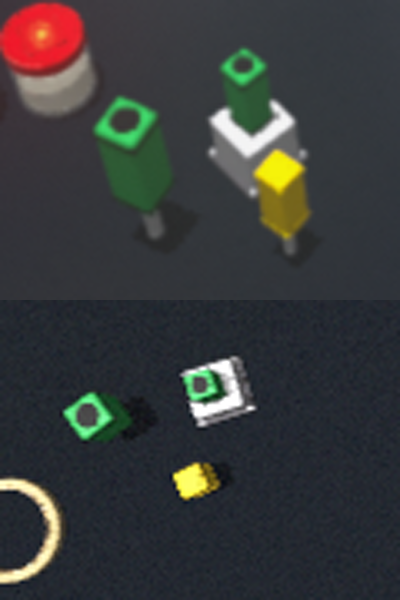

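View pics/crop2.png

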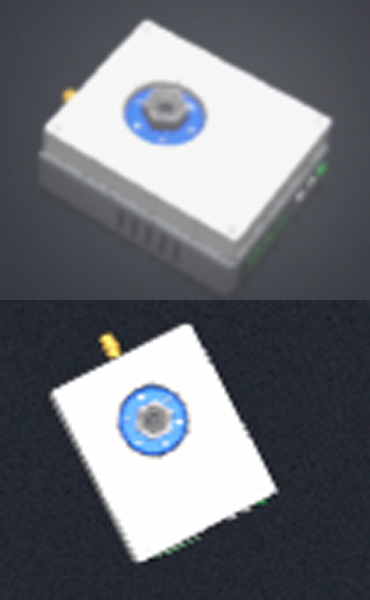

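The small green driver in the aluminium block is the one (the big green and the yellow one stand free as decoys). Next I triangulate the handle top, the knob top and the orientations.

```bash
cat > h.py <<'E'
import numpy as np,cv2
def ray(c,uv):
    K,V=c["intrinsics"],c["view"];R,t=V[:3,:3],V[:3,3]
    d=R.T@np.linalg.inv(K)@np.array([uv[0],uv[1],1.]);return -R.T@t,d
def atz(c,uv,z):
    o,d=ray(c,uv);return o+d*(z-o[2])/d[2]
def tri(cs,uvs):
    A=[];b=[]
    for c,uv in zip(cs,uvs):
        o,d=ray(c,uv);d/=np.linalg.norm(d);P=np.eye(3)-np.outer(d,d);A.append(P);b.append(P@o)
    return np.linalg.lstsq(np.vstack(A),np.hstack(b),rcond=None)[0]
E
python3 - <<'E'
from h import *
S=np.load("scene0.npz");T=np.load("top0.npz")
def f(crop,o,sc,bgr,lo,hi): pass
# full-res bits: enlarge crops x/3.333, /3.52
def s1(x,y): return (140+x*120/400-.35,230+y*90/300-.35)
def t1(x,y): return (140+x*120/400-.35,215+(y-300)*90/300-.35)
def s2(x,y): return (275+x*105/370-.35,190+y*85/300-.35)
def t2(x,y): return (255+x*105/370-.35,210+(y-300)*85/300-.35)
def rep(n,a,b,z): print(n,np.round(tri([S,T],[a,b]),4),np.round(atz(S,a,z),4),np.round(atz(T,b,z),4))
rep("handletop",s1(243,67),t1(202,385),.12)
rep("knob",s2(166,98),t2(154,419),.084)
for n,p in dict(bl=(132,562),br=(276,492),tr=(188,324),tl=(52,394)).items(): print("case",n,np.round(atz(T,t2(*p),.076),4))
for n,p in dict(l=(44,128),top=(148,20),r=(330,122),b=(236,243)).items(): print("caseS",n,np.round(atz(S,s2(*p),.076),4))
for n,p in dict(a=(182,368),b=(194,403),c=(219,394),d=(208,370)).items(): print("hT",n,np.round(atz(T,t1(*p),.12),4))
for n,p in dict(a=(222,67),b=(240,48),c=(266,67),d=(245,87)).items(): print("hS",n,np.round(atz(S,s1(*p),.12),4))
for n,p in dict(a=(210,122),d=(250,156),c=(299,128)).items(): print("standS",n,np.round(atz(S,s1(*p),.05),4))
E
```

```text
handletop [0.5274 0.2235 0.118 ] [0.5266 0.2247 0.12  ] [0.5268 0.2223 0.12  ]
knob [ 0.5107 -0.0668  0.0928] [ 0.5167 -0.071   0.084 ] [ 0.511  -0.0675  0.084 ]
case bl [ 0.3906 -0.045   0.076 ]
case br [ 0.4461 -0.1706  0.076 ]
case tr [ 0.5928 -0.1007  0.076 ]
case tl [0.5353 0.0192 0.076 ]
caseS l [0.5387 0.0183 0.076 ]
caseS top [ 0.5946 -0.1032  0.076 ]
caseS r [ 0.4475 -0.1694  0.076 ]
caseS b [ 0.3898 -0.0506  0.076 ]
hT a [0.5422 0.2397 0.12  ]
hT b [0.5112 0.2294 0.12  ]
hT c [0.5185 0.2074 0.12  ]
hT d [0.5399 0.2169 0.12  ]
hS a [0.5334 0.2377 0.12  ]
hS b [0.5428 0.2202 0.12  ]
hS c [0.5192 0.2104 0.12  ]
hS d [0.5103 0.23   0.12  ]
standS a [0.5413 0.252  0.05  ]
standS d [0.5007 0.2373 0.05  ]
standS c [0.5064 0.1961 0.05  ]
```

>>> arm_command --moves '[{"offset": [0.6, 0.7, 0.4], "delta_rot": [0, 0, 0.2], "grip": 85}, {"offset": [0.75, 0.84, 0.3], "delta_rot": [0, 0, 0.2], "grip": 85}, {"offset": [0.75, 0.84, 0.3], "delta_rot": [0, 0, 0.2], "grip": 85}, {"offset": [0.75, 0.84, 0.3], "delta_rot": [0, 0, 0.2], "grip": 85}, {"offset": [0.75, 0.84, 0.3], "delta_rot": [0, 0, 0.2], "grip": 85}]'

```text
clock: 0.57
tcp_pos: [0.2828, -0.529, 0.2795]
tool_rot: [-3.095, -0.534, 0.0]
contact_force: [-0.3, -0.5, 0.2]
opening: 0.0849
```

>>> arm_command --moves '[{"offset": [0.75, 0.84, 0.3], "delta_rot": [0, 0, 0.2], "grip": 85}, {"offset": [0.75, 0.84, 0.3], "delta_rot": [0, 0, 0.2], "grip": 85}, {"offset": [0.75, 0.84, 0.3], "delta_rot": [0, 0, 0.2], "grip": 85}, {"offset": [0.75, 0.84, 0], "delta_rot": [0, 0, 0.2], "grip": 85}, {"offset": [0.5, 0.9, 0], "delta_rot": [0, 0, 0], "grip": 85}]'

```text
clock: 0.98
tcp_pos: [0.3892, -0.4011, 0.3066]
tool_rot: [3.076, 0.635, 0.002]
contact_force: [0.2, 0.6, 0.2]
opening: 0.0847
```

>>> arm_command --moves '[{"offset": [0.2, 0.95, 0], "delta_rot": [0, 0, 0], "grip": 85}, {"offset": [0.2, 0.95, 0], "delta_rot": [0, 0, 0], "grip": 85}, {"offset": [0.2, 0.95, 0], "delta_rot": [0, 0, 0], "grip": 85}, {"offset": [0.2, 0.95, 0], "delta_rot": [0, 0, 0], "grip": 85}, {"offset": [0.2, 0.95, 0], "delta_rot": [0, 0, 0], "grip": 85}]'

```text
clock: 1.4
tcp_pos: [0.4169, -0.2586, 0.3062]
tool_rot: [-3.077, -0.631, 0.0]
contact_force: [1.1, 0.3, 0.4]
opening: 0.0848
```

>>> arm_command --moves '[{"offset": [0, 1, 0], "delta_rot": [0, 0, 0], "grip": 85}, {"offset": [0, 1, 0], "delta_rot": [0, 0, 0], "grip": 85}, {"offset": [0, 1, 0], "delta_rot": [0, 0, 0], "grip": 85}, {"offset": [0, 1, 0], "delta_rot": [0, 0, 0], "grip": 85}, {"offset": [0.3, 1, 0], "delta_rot": [0, 0, 0], "grip": 85}]'

```text
clock: 1.82
tcp_pos: [0.4246, -0.1089, 0.3063]
tool_rot: [3.077, 0.63, -0.001]
contact_force: [1.4, 0.3, 0.1]
opening: 0.0848
```

>>> arm_command --moves '[{"offset": [0, 0.8, 0], "delta_rot": [0, 0, 0], "grip": 85}, {"offset": [0, 0.5, 0], "delta_rot": [0, 0, 0], "grip": 85}, {"offset": [0, 0, 0], "delta_rot": [0, 0, 0], "grip": 85}]'

```text
clock: 2.07
tcp_pos: [0.426, -0.0676, 0.3064]
tool_rot: [-3.075, -0.639, -0.001]
contact_force: [0.5, 0.2, -0.4]
opening: 0.0851
```

```bash
python3 - <<'E'
from rig import read_state,camera
import cv2,numpy as np
c=camera("wrist");cv2.imwrite("pics/wrist1.png",c["color"][:,:,::-1]);np.savez("wrist1.npz",**c);print(read_state()["tcp_pos"],read_state()["qd"],read_state()["joint_pos"])
E
```

```text
[ 0.42599418 -0.0697533   0.30632392] [ 3.07583061e-02  6.97186786e-03  4.23271147e-02 -3.95202388e-03
  1.20492068e-02 -4.87129252e-06  2.53128818e-02] [ 0.27924715  0.14718688 -0.26284196  1.90401144  0.04268667  1.09577343
 -1.16322661]
```

View pics/wrist1.png

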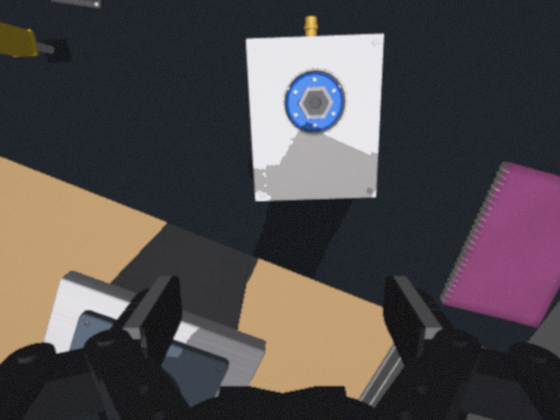

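The wrist view shows the sampler: knob at (316,102), case corners about (247,39), (384,34), (376,196), (256,201).

```bash
python3 - <<'E'
from h import *
W=np.load("wrist1.npz");im=cv2.imread("pics/wrist1.png")
P=np.array([atz(W,p,.076)[:2] for p in [(247,39),(384,34),(376,197),(256,201)]]);print(P.round(4),[np.linalg.norm(P[i]-P[(i+1)%4]).round(4) for i in range(4)])
c=P.mean(0);d=(P[0]+P[1]-P[2]-P[3]);d/=np.linalg.norm(d);print("centre",c,"yaw",np.degrees(np.arctan2(d[1],d[0])),"well",c+.02*d)
hsv=cv2.cvtColor(im,cv2.COLOR_BGR2HSV);m=cv2.inRange(hsv,(100,120,60),(125,255,255));m[:,:270]=0;m[:,360:]=0;m[150:]=0
cn=max(cv2.findContours(m,0,1)[0],key=cv2.contourArea);e=cv2.fitEllipse(cv2.convexHull(cn));print(e,"disc z.07",atz(W,e[0],.069),"knob",atz(W,(316,102),.0845))
# height-consistent knob in scene/top
cv2.imwrite("pics/crop3.png",cv2.resize(im[55:150,260:370],(770,665),interpolation=cv2.INTER_CUBIC)[:600])
E
```

```text
[[ 0.5367  0.0183]
 [ 0.5933 -0.1008]
 [ 0.447  -0.1703]
 [ 0.39   -0.0511]] [np.float64(0.1318), np.float64(0.1621), np.float64(0.1321), np.float64(0.1623)]
centre [ 0.49176404 -0.07597731] yaw 25.377948371483193 well [ 0.50983405 -0.06740556]
((313.823486328125, 101.51512908935547), (57.07853698730469, 59.845890045166016), 14.165465354919434) disc z.07 [ 0.51061263 -0.06574541  0.069     ] knob [ 0.51052779 -0.06671534  0.0845    ]
```

View pics/crop3.png

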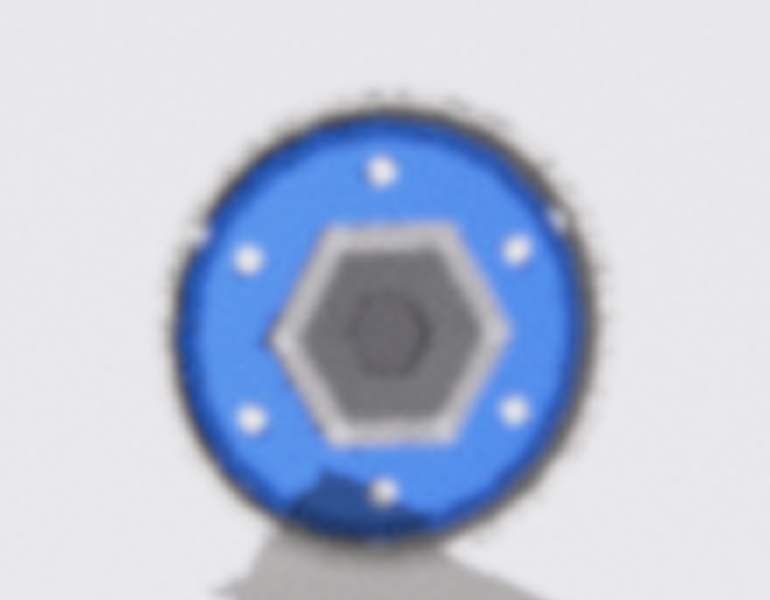

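>>> arm_command --moves '[{"offset": [0.1, 0.7, 0], "delta_rot": [0, 0, 0], "grip": 85}, {"offset": [0.1, 1, 0], "delta_rot": [0, 0, 0], "grip": 85}, {"offset": [0.1, 1, 0], "delta_rot": [0, 0, 0], "grip": 85}, {"offset": [0.1, 1, 0], "delta_rot": [0, 0, 0], "grip": 85}, {"offset": [0.1, 1, 0], "delta_rot": [0, 0, 0], "grip": 85}]'

```text
clock: 2.53
tcp_pos: [0.4413, 0.0697, 0.3063]
tool_rot: [3.078, 0.628, 0.0]
contact_force: [0.4, 0.3, -0.0]
opening: 0.085
```

>>> arm_command --moves '[{"offset": [0.1, 1, 0], "delta_rot": [0, 0, 0], "grip": 85}, {"offset": [0.1, 1, 0], "delta_rot": [0, 0, 0], "grip": 85}, {"offset": [0.1, 1, 0], "delta_rot": [0, 0, 0], "grip": 85}, {"offset": [0.1, 0.6, 0], "delta_rot": [0, 0, 0], "grip": 85}, {"offset": [0, 0, 0], "delta_rot": [0, 0, 0], "grip": 85}]'

```text
clock: 2.95
tcp_pos: [0.4535, 0.181, 0.3061]
tool_rot: [-3.075, -0.637, -0.0]
contact_force: [-0.4, 1.3, 0.9]
opening: 0.085
```

```bash
python3 - <<'E'
from rig import read_state,camera
import cv2,numpy as np
c=camera("wrist");cv2.imwrite("pics/wrist2.png",c["color"][:,:,::-1]);np.savez("wrist2.npz",**c);print(read_state()["tcp_pos"],read_state()["tool_rot"],read_state()["joint_pos"])
E
```

```text
[0.45347086 0.17858372 0.30592045] [-3.07655010e+00 -6.34306714e-01  7.80899771e-04] [-0.13439122  0.24820524 -0.43179628  1.78428283  0.11317908  1.13389965
 -1.76671653]
```

View pics/wrist2.png

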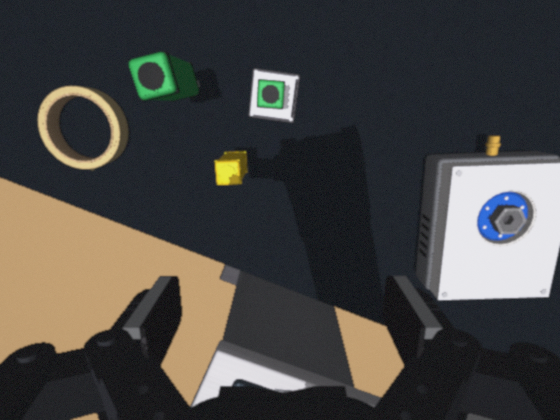

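Wrist view: target handle top at (271,95) on its block, big green at (151,75), yellow at (231,168).

```bash
python3 - <<'E'
from h import *
W=np.load("wrist2.npz");T=np.load("top0.npz");S=np.load("scene0.npz");im=cv2.imread("pics/wrist2.png")
x0,y0=235,55;cr=cv2.resize(im[y0:y0+80,x0:x0+80],None,fx=7,fy=7,interpolation=cv2.INTER_CUBIC);cv2.imwrite("pics/crop4.png",cr)
hsv=cv2.cvtColor(im,cv2.COLOR_BGR2HSV)
m=cv2.inRange(hsv,(50,80,40),(85,255,255));m[:,:240]=0;m[:,310:]=0
cn=max(cv2.findContours(m,0,1)[0],key=cv2.contourArea);print(cv2.minAreaRect(cn),cv2.contourArea(cn))
# decoys
print("yellow tri",tri([W,T,S],[(229,171),(198,270),(223.5,281)]))
print("big tri",tri([W,T,S],[(151,75),(165.5,249.5),(177.5,266)]))
E
```

```text
((270.5, 93.5), (27.0, 25.0), 90.0) 633.5
yellow tri [0.44289857 0.23337369 0.10780079]
big tri [0.50140126 0.31618478 0.149488  ]
```

View pics/crop4.png

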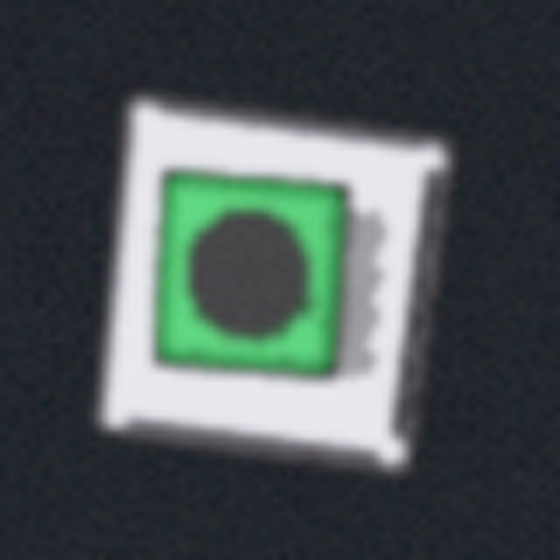

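```bash
python3 - <<'E'
from h import *
from scipy.spatial.transform import Rotation as R
W=np.load("wrist2.npz");T=np.load("top0.npz");S=np.load("scene0.npz")
C=[(164,172),(348,184),(335,376),(155,360)]
P=np.array([atz(W,(235+x/7-.43,55+y/7-.43),.12)[:2] for x,y in C]);print(P.round(4),[np.linalg.norm(P[i]-P[(i+1)%4]).round(4) for i in range(4)],"c",P.mean(0))
for i in range(4):
  d=P[(i+1)%4]-P[i];print(np.degrees(np.arctan2(d[1],d[0]))%90)
C=[(135,100),(445,150),(395,462),(103,428)]
Q=np.array([atz(W,(235+x/7-.43,55+y/7-.43),.05)[:2] for x,y in C]);print(Q.mean(0),[np.linalg.norm(Q[i]-Q[(i+1)%4]).round(4) for i in range(4)])
for i in range(4):
  d=Q[(i+1)%4]-Q[i];print(np.degrees(np.arctan2(d[1],d[0]))%90)
M=R.from_rotvec([-3.07655,-.634307,.00078]).as_matrix();print(M.round(3),"tool y yaw",np.degrees(np.arctan2(M[1,1],M[0,1])))
E
```

```text
[[0.5338 0.2397]
 [0.5417 0.218 ]
 [0.5198 0.2103]
 [0.5125 0.2322]] [np.float64(0.0231), np.float64(0.0232), np.float64(0.0232), np.float64(0.0226)] c [0.52693873 0.22507613]
19.95180537445337
19.438077216934857
18.588811761151973
19.35625301166005
[0.52659696 0.22435439] [np.float64(0.0474), np.float64(0.0464), np.float64(0.0461), np.float64(0.0481)]
14.89793007461222
14.493548815679816
17.03465371238933
16.096958550314593
[[ 0.918  0.396 -0.001]
 [ 0.396 -0.918  0.   ]
 [-0.    -0.    -1.   ]] tool y yaw -66.70059264409487
```

>>> arm_command --moves '[{"offset": [0.6, 0.38, -0.4], "delta_rot": [0, 0, -0.4], "grip": 60}, {"offset": [0.6, 0.38, -0.7], "delta_rot": [0, 0, -0.45], "grip": 60}, {"offset": [0.6, 0.38, -0.8], "delta_rot": [0, 0, 0], "grip": 60}, {"offset": [0.6, 0.38, -0.8], "delta_rot": [0, 0, 0], "grip": 60}, {"offset": [0, 0, 0], "delta_rot": [0, 0, 0], "grip": 60}]'

```text
clock: 3.42
tcp_pos: [0.5264, 0.2216, 0.2202]
tool_rot: [3.096, 0.523, -0.009]
contact_force: [-0.6, -1.2, -0.4]
opening: 0.0598
```

>>> arm_command --moves '[{"offset": [0, 0, 0], "delta_rot": [0, 0, 0], "grip": 60}, {"offset": [0, 0, 0], "delta_rot": [0, 0, 0], "grip": 60}]'

```text
clock: 3.58
tcp_pos: [0.5252, 0.2218, 0.2256]
tool_rot: [3.097, 0.524, -0.001]
contact_force: [0.5, -0.5, 0.3]
opening: 0.0599
```

```bash
python3 - <<'E'
from rig import read_state,camera
import cv2,numpy as np
c=camera("wrist");cv2.imwrite("pics/wrist3.png",c["color"][:,:,::-1]);np.savez("wrist3.npz",**c);s=read_state();print(s["tcp_pos"],s["tool_rot"],s["opening"])
E
```

```text
[0.52521359 0.22212762 0.22626633] [3.09701381e+00 5.24263043e-01 1.36661888e-03] 0.060242317269038434
```

View pics/wrist3.png

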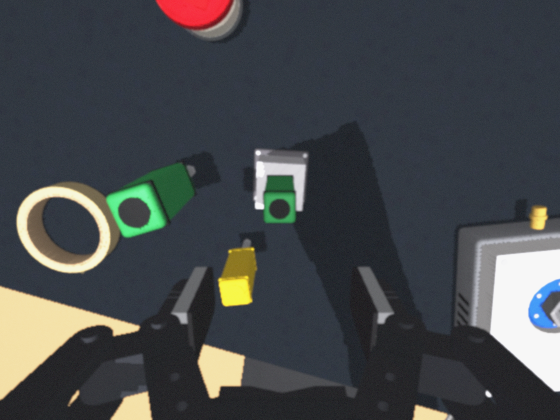

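```bash
python3 - <<'E'
from h import *
W=np.load("wrist3.npz");im=cv2.imread("pics/wrist3.png")
x0,y0=240,140;cv2.imwrite("pics/crop5.png",cv2.resize(im[y0:y0+100,x0:x0+100],None,fx=6,fy=6,interpolation=cv2.INTER_CUBIC))
C=[(264.0,198),(295.5,199),(294.5,221.5),(264.5,221.5)]
P=np.array([atz(W,p,.12)[:2] for p in C]);print(P.round(4),P.mean(0), atz(W,(279.7,209.3),.12))
E
```

```text
[[0.5307 0.2382]
 [0.5376 0.2162]
 [0.521  0.2109]
 [0.5136 0.2321]] [0.52570545 0.22436742] [0.52632267 0.22452467 0.12      ]
```

View pics/crop5.png

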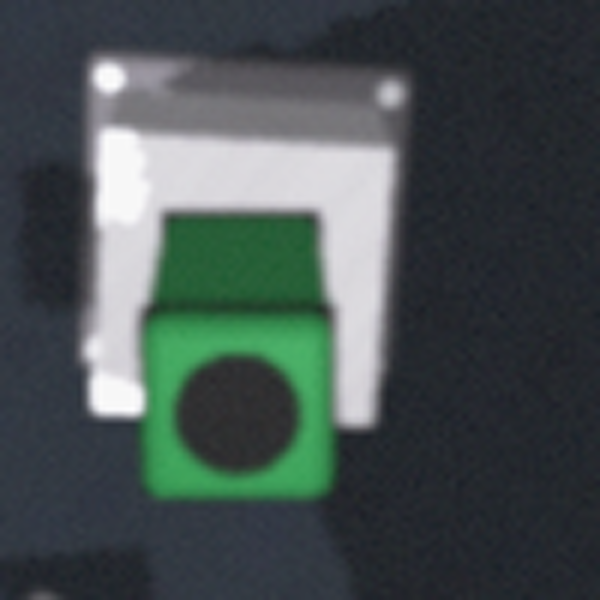

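>>> arm_command --moves '[{"offset": [0.07, 0.09, -0.6], "delta_rot": [0, 0, 0], "grip": 60}, {"offset": [0, 0, -0.8], "delta_rot": [0, 0, 0], "grip": 60}, {"offset": [0, 0, -0.8], "delta_rot": [0, 0, 0], "grip": 60}, {"offset": [0, 0, -0.8], "delta_rot": [0, 0, 0], "grip": 60}, {"offset": [0, 0, 0], "delta_rot": [0, 0, 0], "grip": 60}]'

```text
clock: 4.05
tcp_pos: [0.5254, 0.2241, 0.133]
tool_rot: [3.095, 0.525, -0.006]
contact_force: [-0.5, -0.7, -0.1]
opening: 0.0598
```

>>> arm_command --moves '[{"offset": [0, 0, 0], "delta_rot": [0, 0, 0], "grip": 60}, {"offset": [0, 0, 0], "delta_rot": [0, 0, 0], "grip": 60}]'

```text
clock: 4.22
tcp_pos: [0.5279, 0.2263, 0.1374]
tool_rot: [-3.097, -0.526, -0.004]
contact_force: [-0.3, 0.2, 0.1]
opening: 0.0596
```

```bash
python3 - <<'E'
from rig import read_state,camera
import cv2,numpy as np
c=camera("wrist");cv2.imwrite("pics/wrist4.png",c["color"][:,:,::-1]);np.savez("wrist4.npz",**c);s=read_state();print(s["tcp_pos"],s["tool_rot"],s["opening"])
E
```

```text
[0.52809587 0.22646151 0.13749633] [-3.09657855 -0.52587548 -0.00475678] 0.05972935602251041
```

View pics/wrist4.png

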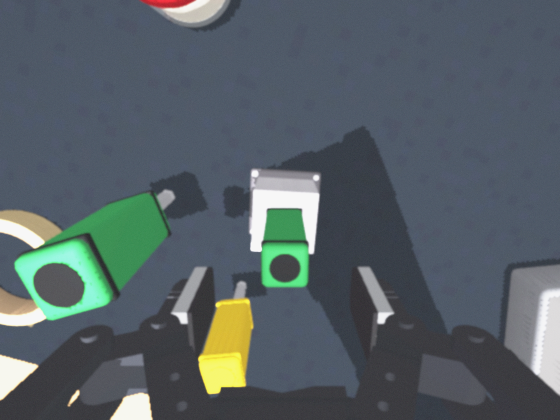

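```bash
python3 - <<'E'
from h import *
W=np.load("wrist4.npz");im=cv2.imread("pics/wrist4.png")
hsv=cv2.cvtColor(im,cv2.COLOR_BGR2HSV);m=cv2.inRange(hsv,(50,80,130),(85,255,255));m[:,:240]=0;m[:,330:]=0
r=cv2.boundingRect(m);print(r);u=(r[0]+r[2]/2-.5,r[1]+r[3]/2-.5);print(u,atz(W,u,.12))
E
```

```text
(261, 210, 48, 78)
(284.5, 248.5) [0.53655043 0.22853997 0.12      ]
```

>>> arm_command --moves '[{"offset": [0, -0.03, -0.7], "delta_rot": [0, 0, 0], "grip": 60}, {"offset": [0, 0, -0.8], "delta_rot": [0, 0, 0], "grip": 60}, {"offset": [0, 0, -0.75], "delta_rot": [0, 0, 0], "grip": 60}, {"offset": [0, 0, 0], "delta_rot": [0, 0, 0], "grip": 60}, {"offset": [0, 0, 0], "delta_rot": [0, 0, 0], "grip": 60}]'

```text
clock: 4.68
tcp_pos: [0.5273, 0.2254, 0.0686]
tool_rot: [3.097, 0.527, -0.0]
contact_force: [0.5, 0.1, 0.7]
opening: 0.0597
```

>>> arm_command --moves '[{"offset": [0, 0, 0], "delta_rot": [0, 0, 0], "grip": 35}, {"offset": [0, 0, 0], "delta_rot": [0, 0, 0], "grip": 25}, {"offset": [0, 0, 0], "delta_rot": [0, 0, 0], "grip": 10}, {"offset": [0, 0, 0], "delta_rot": [0, 0, 0], "grip": 10}, {"offset": [0, 0, 0], "delta_rot": [0, 0, 0], "grip": 10}]'

```text
clock: 5.1
tcp_pos: [0.5281, 0.2257, 0.0695]
tool_rot: [-3.097, -0.526, -0.004]
contact_force: [-1.2, -1.4, 7.1]
opening: 0.0234
```

>>> arm_command --moves '[{"offset": [0, 0, 0], "delta_rot": [0, 0, 0], "grip": 10}, {"offset": [0, 0, 0], "delta_rot": [0, 0, 0], "grip": 10}, {"offset": [0, 0, 0], "delta_rot": [0, 0, 0], "grip": 10}]'

```text
clock: 5.35
tcp_pos: [0.5281, 0.2257, 0.0695]
tool_rot: [-3.097, -0.526, -0.004]
contact_force: [-0.2, -1.5, 8.2]
opening: 0.0234
```

```bash
python3 - <<'E'
from rig import read_state,camera
import cv2,numpy as np
c=camera("wrist");cv2.imwrite("pics/wrist5.png",c["color"][:,:,::-1]);np.savez("wrist5.npz",**c);s=read_state();print(s["tcp_pos"],s["tool_rot"],s["opening"],s["contact_force"])
E
```

```text
[0.52812095 0.22573671 0.06948541] [-3.09663152 -0.52613548 -0.00423812] 0.023082430054499795 [-0.48470119 -0.38854185  7.17650813]
```

View pics/wrist5.png

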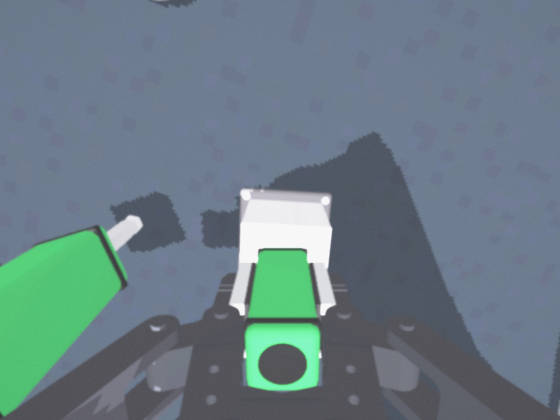

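>>> arm_command --moves '[{"offset": [0, 0, 0.4], "delta_rot": [0, 0, 0], "grip": 10}, {"offset": [0, 0, 0.6], "delta_rot": [0, 0, 0], "grip": 10}, {"offset": [0, 0, 0.8], "delta_rot": [0, 0, 0], "grip": 10}, {"offset": [0, 0, 0.8], "delta_rot": [0, 0, 0], "grip": 10}, {"offset": [0, 0, 0.8], "delta_rot": [0, 0, 0], "grip": 10}]'

```text
clock: 5.82
tcp_pos: [0.527, 0.2253, 0.1716]
tool_rot: [-3.097, -0.527, -0.001]
contact_force: [1.1, 0.8, -1.6]
opening: 0.0233
```

>>> arm_command --moves '[{"offset": [0, 0, 0.8], "delta_rot": [0, 0, 0], "grip": 10}, {"offset": [0, 0, 0.8], "delta_rot": [0, 0, 0], "grip": 10}, {"offset": [0, 0, 0.5], "delta_rot": [0, 0, 0], "grip": 10}, {"offset": [0, 0, 0], "delta_rot": [0, 0, 0], "grip": 10}, {"offset": [0, 0, 0], "delta_rot": [0, 0, 0], "grip": 10}]'

```text
clock: 6.23
tcp_pos: [0.5274, 0.2254, 0.2338]
tool_rot: [-3.097, -0.526, -0.003]
contact_force: [0.3, -0.3, -1.3]
opening: 0.0233
```

```bash
python3 - <<'E'
from rig import read_state,camera
import cv2,numpy as np
s=read_state();print(s["tcp_pos"],s["tool_rot"],s["opening"],s["contact_force"])
for n in["scene","wrist"]:
    c=camera(n);cv2.imwrite(f"pics/{n}6.png",c["color"][:,:,::-1]);np.savez(f"{n}6.npz",**c)
a=cv2.imread("pics/scene6.png")[150:330,120:360];cv2.imwrite("pics/scene6c.png",cv2.resize(a,None,fx=3,fy=3))
E
```

```text
[0.52741831 0.22540971 0.23383341] [-3.09680877 -0.52619579 -0.0034505 ] 0.02328107398616614 [ 0.26919359 -0.30753384 -1.30857107]
```

View pics/scene6c.png

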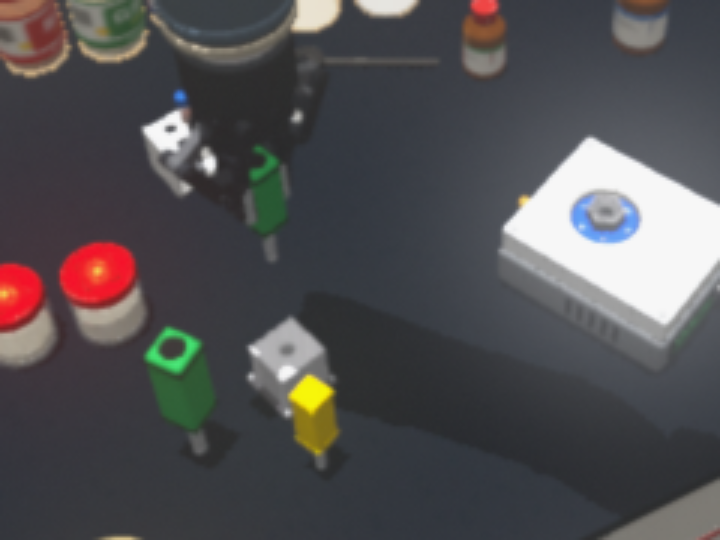

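View pics/wrist6.png

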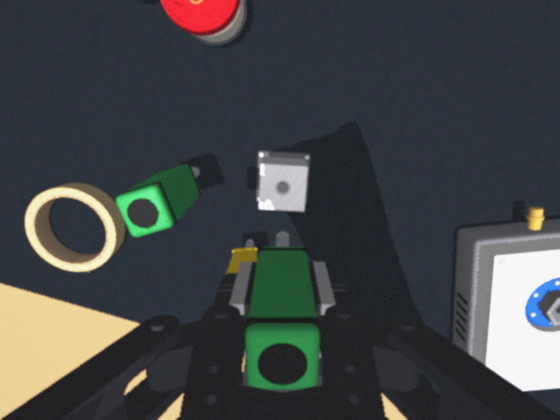

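```bash
cat >> h.py <<'E'
def proj(c,p):
    q=c["intrinsics"]@(c["view"]@np.r_[p,1])[:3];return q[:2]/q[2]
E
python3 - <<'E'
from h import *
S=np.load("scene6.npz");W=np.load("wrist6.npz")
p=np.array([.5274,.2254,.172]);print(proj(S,p),proj(W,p),proj(W,[.5105,-.0667,.0845]))
print(atz(W,(282.8,234),.172))
print("stand hole",atz(W,(283,187),.05))
E
```

```text
[209.89026441 236.17171745] [282.62204201 232.87393688] [565.63209966 310.82812622]
[0.52673293 0.22504838 0.172     ]
stand hole [0.52762331 0.22496176 0.05      ]
```

>>> arm_command --moves '[{"offset": [-0.05, -0.5, 0], "delta_rot": [0, 0, 0], "grip": 10}, {"offset": [-0.05, -0.8, 0], "delta_rot": [0, 0, 0], "grip": 10}, {"offset": [-0.05, -0.8, 0], "delta_rot": [0, 0, 0], "grip": 10}, {"offset": [-0.05, -0.8, 0], "delta_rot": [0, 0, 0], "grip": 10}, {"offset": [-0.05, -0.8, 0], "delta_rot": [0, 0, 0], "grip": 10}]'

```text
clock: 6.75
tcp_pos: [0.5187, 0.1122, 0.2316]
tool_rot: [3.097, 0.526, -0.004]
contact_force: [1.0, 0.7, -0.9]
opening: 0.0236
```

>>> arm_command --moves '[{"offset": [-0.05, -0.8, 0], "delta_rot": [0, 0, 0], "grip": 10}, {"offset": [-0.05, -0.8, 0], "delta_rot": [0, 0, 0], "grip": 10}, {"offset": [-0.05, -0.8, 0], "delta_rot": [0, 0, 0], "grip": 10}, {"offset": [-0.05, -0.8, 0], "delta_rot": [0, 0, 0], "grip": 10}, {"offset": [-0.05, -0.8, 0], "delta_rot": [0, 0, 0], "grip": 10}]'

```text
clock: 7.17
tcp_pos: [0.511, -0.0077, 0.2318]
tool_rot: [3.097, 0.526, -0.003]
contact_force: [1.1, 0.6, -0.2]
opening: 0.0234
```

>>> arm_command --moves '[{"offset": [-0.05, -0.8, 0], "delta_rot": [0, 0, 0], "grip": 10}, {"offset": [0, -0.8, 0], "delta_rot": [0, 0, 0], "grip": 10}, {"offset": [0, -0.35, 0], "delta_rot": [0, 0, 0], "grip": 10}, {"offset": [0, 0, 0], "delta_rot": [0, 0, 0], "grip": 10}, {"offset": [0, 0, 0], "delta_rot": [0, 0, 0], "grip": 10}]'

```text
clock: 7.58
tcp_pos: [0.5102, -0.0642, 0.2322]
tool_rot: [-3.097, -0.525, 0.002]
contact_force: [0.2, 0.0, -1.0]
opening: 0.0235
```

>>> arm_command --moves '[{"offset": [0, 0, 0], "delta_rot": [0, 0, 0], "grip": 10}, {"offset": [0, 0, 0], "delta_rot": [0, 0, 0], "grip": 10}]'

```text
clock: 7.75
tcp_pos: [0.5106, -0.0626, 0.2327]
tool_rot: [-3.096, -0.53, 0.0]
contact_force: [-0.5, 0.2, -0.6]
opening: 0.0235
```

```bash
python3 - <<'E'
from rig import read_state,camera
import cv2,numpy as np
s=read_state();print(s["tcp_pos"],s["tool_rot"],s["opening"],s["contact_force"])
for n in["scene","wrist","top"]:
    c=camera(n);cv2.imwrite(f"pics/{n}7.png",c["color"][:,:,::-1]);np.savez(f"{n}7.npz",**c)
a=cv2.imread("pics/scene7.png")[150:290,240:420];cv2.imwrite("pics/scene7c.png",cv2.resize(a,None,fx=4,fy=4,interpolation=2))
E
```

```text
[ 0.51063323 -0.06258245  0.23267346] [-3.09584545e+00 -5.29787315e-01  1.58942128e-04] 0.02350916425878114 [-0.50388464  0.17123245 -0.62655838]
```

View pics/scene7c.png

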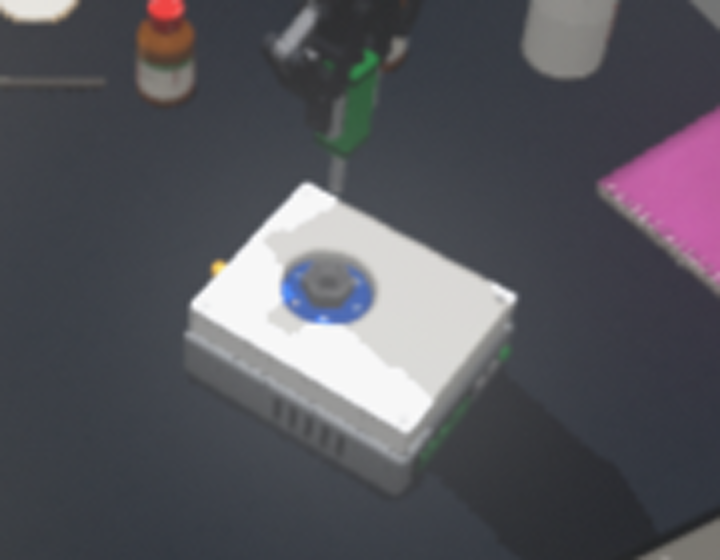

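View pics/wrist7.png

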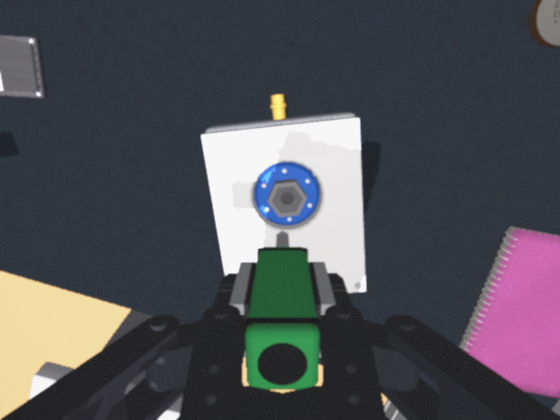

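```bash
python3 - <<'E'
from h import *
S=np.load("scene7.npz");W=np.load("wrist7.npz")
p=np.array([.5106,-.0626,.1712]);print(proj(S,p),proj(S,p+[0,0,.112]),proj(W,p),proj(W,p+[0,0,.112]))
im=cv2.imread("pics/wrist7.png")
cv2.imwrite("pics/crop7.png",cv2.resize(im[150:250,240:340],None,fx=6,fy=6,interpolation=cv2.INTER_CUBIC))
for z,u in((.0845,(288,198)),(.072,(288,198.5))):print(atz(W,u,z))
E
```

```text
[322.98768344 197.50338711] [327.12545762 164.12538788] [282.70937153 233.30979914] [282.89949609 359.64409493]
[ 0.51137182 -0.06719424  0.0845    ]
[ 0.50780288 -0.06867566  0.072     ]
```

View pics/crop7.png

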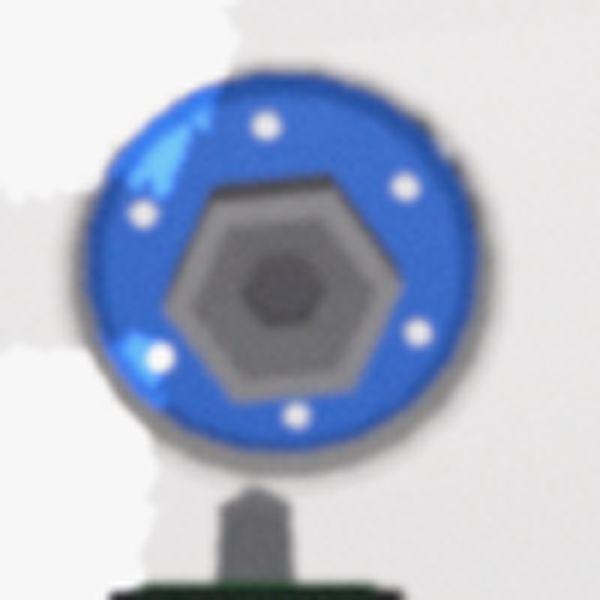

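>>> arm_command --moves '[{"offset": [-0.01, -0.15, -0.4], "delta_rot": [0, 0, 0], "grip": 10}, {"offset": [0, 0, -0.7], "delta_rot": [0, 0, 0], "grip": 10}, {"offset": [0, 0, -0.7], "delta_rot": [0, 0, 0], "grip": 10}, {"offset": [0, 0, -0.5], "delta_rot": [0, 0, 0], "grip": 10}, {"offset": [0, 0, 0], "delta_rot": [0, 0, 0], "grip": 10}]'

```text
clock: 8.32
tcp_pos: [0.5087, -0.0682, 0.1612]
tool_rot: [-3.096, -0.528, 0.007]
contact_force: [-0.2, 0.4, -1.8]
opening: 0.0233
```

>>> arm_command --moves '[{"offset": [0, 0, 0], "delta_rot": [0, 0, 0], "grip": 10}, {"offset": [0, 0, 0], "delta_rot": [0, 0, 0], "grip": 10}, {"offset": [0, 0, 0], "delta_rot": [0, 0, 0], "grip": 10}]'

```text
clock: 8.57
tcp_pos: [0.5111, -0.0685, 0.1649]
tool_rot: [3.097, 0.527, 0.003]
contact_force: [-0.3, 0.3, -0.9]
opening: 0.0235
```

```bash
python3 - <<'E'
from rig import read_state,camera
import cv2,numpy as np
s=read_state();print(s["tcp_pos"],s["tool_rot"],s["opening"],s["contact_force"])
for n in["scene","wrist"]:
    c=camera(n);cv2.imwrite(f"pics/{n}8.png",c["color"][:,:,::-1]);np.savez(f"{n}8.npz",**c)
a=cv2.imread("pics/scene8.png")[170:250,280:370];b=cv2.imread("pics/wrist8.png")[180:280,240:352];cv2.imwrite("pics/c8.png",np.hstack([cv2.resize(a,(400,356),interpolation=2),cv2.resize(b,(400,356),interpolation=2)]))
E
```

```text
[ 0.51111268 -0.06849932  0.16492406] [3.09665818e+00 5.26859520e-01 2.87326464e-03] 0.023469605200716236 [-0.281646    0.31463971 -0.88159793]
```

View pics/c8.png

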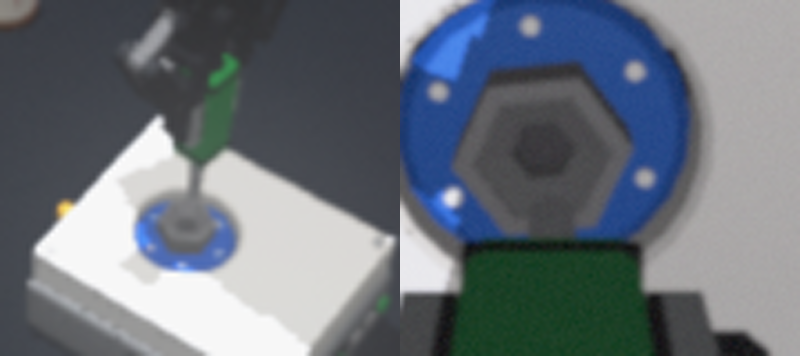

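```bash
python3 - <<'E'
from h import *
S=np.load("scene8.npz");W=np.load("wrist8.npz")
print("rim",atz(W,(279.9,221.0),.0845),"hole",atz(W,(279.9,221.6),.0795),"tip",atz(W,(282.6,234.9),.1035))
# scene: tip ~(195,205)*.225 ; knob hex centre (187,217)
print(proj(S,[.5111,-.0685,.1035]),(280+195*.225,170+202*.225), proj(S,[.5105,-.067,.0845]),(280+187*.225,170+219*.225))
E
```

```text
rim [ 0.51202632 -0.06621076  0.0845    ] hole [ 0.50999352 -0.06689047  0.0795    ] tip [ 0.51011597 -0.06877468  0.1035    ]
[322.66291018 214.392481  ] (323.875, 215.45) [321.67671641 219.49915569] (322.075, 219.275)
```

>>> arm_command --moves '[{"offset": [0, 0.06, -0.2], "delta_rot": [0, 0, 0], "grip": 10}, {"offset": [0, 0, -0.2], "delta_rot": [0, 0, 0], "grip": 10}, {"offset": [0, 0, -0.2], "delta_rot": [0, 0, 0], "grip": 10}, {"offset": [0, 0, 0], "delta_rot": [0, 0, 0], "grip": 10}, {"offset": [0, 0, 0], "delta_rot": [0, 0, 0], "grip": 10}]'

```text
clock: 9.08
tcp_pos: [0.51, -0.0669, 0.1452]
tool_rot: [-3.097, -0.527, 0.002]
contact_force: [0.1, 0.2, -1.3]
opening: 0.0229
```

>>> arm_command --moves '[{"offset": [0, 0, 0], "delta_rot": [0, 0, 0], "grip": 10}, {"offset": [0, 0, 0], "delta_rot": [0, 0, 0], "grip": 10}]'

```text
clock: 9.25
tcp_pos: [0.5105, -0.0669, 0.1459]
tool_rot: [3.097, 0.526, 0.0]
contact_force: [0.3, -0.2, -1.0]
opening: 0.0236
```

```bash
python3 - <<'E'
from rig import read_state,camera
import cv2,numpy as np
s=read_state();print(s["tcp_pos"],s["tool_rot"],s["opening"],s["contact_force"])
for n in["scene","wrist"]:
    c=camera(n);cv2.imwrite(f"pics/{n}9.png",c["color"][:,:,::-1]);np.savez(f"{n}9.npz",**c)
a=cv2.imread("pics/scene9.png")[170:250,280:370];b=cv2.imread("pics/wrist9.png")[180:280,240:352];cv2.imwrite("pics/c9.png",np.hstack([cv2.resize(a,(400,356),interpolation=2),cv2.resize(b,(400,356),interpolation=2)]))
E
```

```text
[ 0.51049037 -0.06692108  0.14590139] [3.09716222e+00 5.26370256e-01 3.05966666e-04] 0.023561310127549157 [ 0.29368142 -0.20213505 -0.9511073 ]
```

View pics/c9.png

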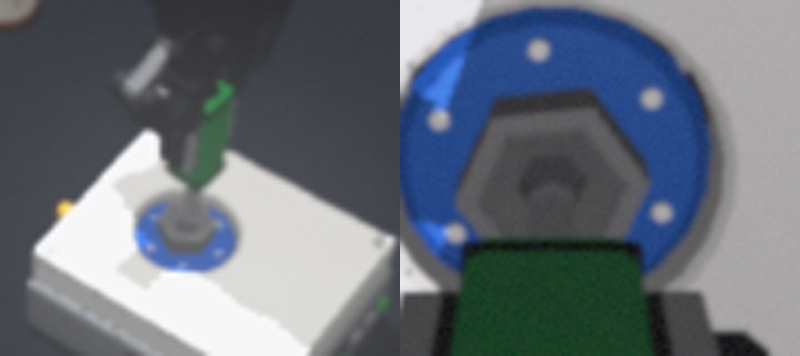

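Tip at the rim height (z≈0.0845) and centred on the hole (about 552,180 in the crop). Going in slowly.

>>> arm_command --moves '[{"offset": [0, 0, -0.12], "delta_rot": [0, 0, 0], "grip": 10}, {"offset": [0, 0, -0.12], "delta_rot": [0, 0, 0], "grip": 10}, {"offset": [0, 0, -0.1], "delta_rot": [0, 0, 0], "grip": 10}, {"offset": [0, 0, 0], "delta_rot": [0, 0, 0], "grip": 10}, {"offset": [0, 0, 0], "delta_rot": [0, 0, 0], "grip": 10}]'

```text
clock: 9.77
tcp_pos: [0.5102, -0.0668, 0.1353]
tool_rot: [-3.097, -0.527, 0.001]
contact_force: [0.1, -0.2, -0.4]
opening: 0.0236
```

>>> arm_command --moves '[{"offset": [0, 0, 0], "delta_rot": [0, 0, 0], "grip": 10}, {"offset": [0, 0, 0], "delta_rot": [0, 0, 0], "grip": 10}]'

```text
clock: 9.93
tcp_pos: [0.5104, -0.0669, 0.1357]
tool_rot: [3.097, 0.527, 0.0]
contact_force: [0.8, 0.2, -0.7]
opening: 0.0234
```

>>> arm_command --moves '[{"offset": [0, 0, -0.05], "delta_rot": [0, 0, 0], "grip": 10}, {"offset": [0, 0, -0.05], "delta_rot": [0, 0, 0], "grip": 10}, {"offset": [0, 0, 0], "delta_rot": [0, 0, 0], "grip": 10}, {"offset": [0, 0, 0], "delta_rot": [0, 0, 0], "grip": 10}]'

```text
clock: 10.27
tcp_pos: [0.5105, -0.0669, 0.1326]
tool_rot: [3.097, 0.527, 0.0]
contact_force: [0.3, -0.3, 1.0]
opening: 0.0232
```

>>> arm_command --moves '[{"offset": [0, 0, -0.03], "delta_rot": [0, 0, 0], "grip": 10}, {"offset": [0, 0, 0], "delta_rot": [0, 0, 0], "grip": 10}, {"offset": [0, 0, 0], "delta_rot": [0, 0, 0], "grip": 10}]'

```text
clock: 10.52
tcp_pos: [0.5106, -0.0669, 0.132]
tool_rot: [3.097, 0.526, 0.001]
contact_force: [-0.5, -0.3, 4.3]
opening: 0.0237
```

```bash
python3 - <<'E'
from rig import read_state,camera
import cv2,numpy as np
s=read_state();print(s["tcp_pos"],s["tool_rot"],s["opening"],s["contact_force"])
for n in["scene","wrist"]:
    c=camera(n);cv2.imwrite(f"pics/{n}10.png",c["color"][:,:,::-1]);np.savez(f"{n}10.npz",**c)
a=cv2.imread("pics/scene10.png")[170:250,280:370];b=cv2.imread("pics/wrist10.png")[180:280,240:352];cv2.imwrite("pics/c10.png",np.hstack([cv2.resize(a,(400,356),interpolation=2),cv2.resize(b,(400,356),interpolation=2)]))
E
```

```text
[ 0.51059739 -0.06688101  0.13202231] [3.09697681e+00 5.26393080e-01 9.90736887e-04] 0.023656041339418413 [-0.47665286 -0.32665396  4.27676431]
```

View pics/c10.png

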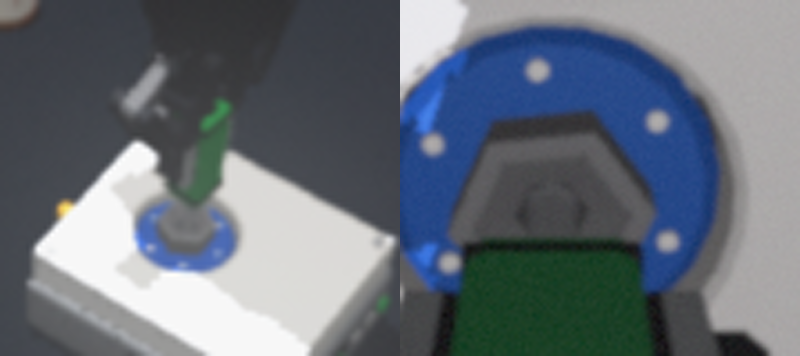

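The tip is on the recess floor with about 5 N and the cover is still up. Now I push.

>>> arm_command --moves '[{"offset": [0, 0, -0.04], "delta_rot": [0, 0, 0], "grip": 10}, {"offset": [0, 0, -0.04], "delta_rot": [0, 0, 0], "grip": 10}, {"offset": [0, 0, -0.04], "delta_rot": [0, 0, 0], "grip": 10}, {"offset": [0, 0, 0], "delta_rot": [0, 0, 0], "grip": 10}]'

```text
clock: 10.95
tcp_pos: [0.5108, -0.0669, 0.1291]
tool_rot: [3.097, 0.526, 0.002]
contact_force: [-1.8, 0.6, 13.0]
opening: 0.0233
```

>>> arm_command --moves '[{"offset": [0, 0, -0.04], "delta_rot": [0, 0, 0], "grip": 10}, {"offset": [0, 0, -0.04], "delta_rot": [0, 0, 0], "grip": 10}, {"offset": [0, 0, 0], "delta_rot": [0, 0, 0], "grip": 10}]'

```text
clock: 11.2
tcp_pos: [0.5102, -0.0668, 0.1255]
tool_rot: [-3.097, -0.527, 0.001]
contact_force: [0.5, -0.3, -1.3]
opening: 0.0238
```

>>> arm_command --moves '[{"offset": [0, 0, -0.05], "delta_rot": [0, 0, 0], "grip": 10}, {"offset": [0, 0, -0.05], "delta_rot": [0, 0, 0], "grip": 10}, {"offset": [0, 0, 0], "delta_rot": [0, 0, 0], "grip": 10}]'

```text
clock: 11.45
tcp_pos: [0.5102, -0.0669, 0.1224]
tool_rot: [-3.097, -0.527, 0.001]
contact_force: [-0.6, -0.5, 2.1]
opening: 0.0232
```

>>> arm_command --moves '[{"offset": [0, 0, -0.03], "delta_rot": [0, 0, 0], "grip": 10}, {"offset": [0, 0, 0], "delta_rot": [0, 0, 0], "grip": 10}, {"offset": [0, 0, 0], "delta_rot": [0, 0, 0], "grip": 10}]'

```text
clock: 11.7
tcp_pos: [0.5103, -0.0669, 0.1222]
tool_rot: [3.097, 0.526, 0.0]
contact_force: [-2.1, 0.7, 8.2]
opening: 0.0235
```

>>> arm_command --moves '[{"offset": [0, 0, -0.03], "delta_rot": [0, 0, 0], "grip": 10}, {"offset": [0, 0, 0], "delta_rot": [0, 0, 0], "grip": 10}, {"offset": [0, 0, 0], "delta_rot": [0, 0, 0], "grip": 10}, {"offset": [0, 0, 0], "delta_rot": [0, 0, 0], "grip": 10}, {"offset": [0, 0, 0], "delta_rot": [0, 0, 0], "grip": 10}]'

```text
clock: 12.12
tcp_pos: [0.5105, -0.0669, 0.1219]
tool_rot: [3.097, 0.526, 0.001]
contact_force: [-4.0, -0.7, 16.0]
opening: 0.0232
```

>>> arm_command --moves '[{"offset": [0, 0, 0], "delta_rot": [0, 0, 0], "grip": 10}, {"offset": [0, 0, 0], "delta_rot": [0, 0, 0], "grip": 10}, {"offset": [0, 0, 0], "delta_rot": [0, 0, 0], "grip": 10}, {"offset": [0, 0, 0], "delta_rot": [0, 0, 0], "grip": 10}, {"offset": [0, 0, 0], "delta_rot": [0, 0, 0], "grip": 10}]'

```text
clock: 12.53
tcp_pos: [0.5105, -0.0668, 0.1219]
tool_rot: [3.097, 0.526, 0.001]
contact_force: [-3.0, 0.2, 15.8]
opening: 0.0234
```

```bash
python3 - <<'E'
from rig import read_state,camera
import cv2,numpy as np
for n in["scene","wrist","top"]:
    c=camera(n);cv2.imwrite(f"pics/{n}11.png",c["color"][:,:,::-1]);np.savez(f"{n}11.npz",**c)
    s=read_state();print(s["clock"],s["tcp_pos"],s["opening"],s["contact_force"])
a=cv2.imread("pics/scene11.png")[170:250,280:370];b=cv2.imread("pics/wrist11.png")[180:280,240:352];cv2.imwrite("pics/c11.png",np.hstack([cv2.resize(a,(400,356),interpolation=2),cv2.resize(b,(400,356),interpolation=2)]))
E
```

```text
12.5833 [ 0.51046946 -0.06685076  0.12186473] 0.023595863027258024 [-4.9594269   0.46005922 16.69292415]
12.6333 [ 0.51045845 -0.06686437  0.12186903] 0.02336489940383302 [-4.55834615  0.81441098 16.96715842]
12.6833 [ 0.51045097 -0.06683514  0.12186462] 0.022935294371859948 [-3.35595645 -0.24652669 16.16592934]
```

View pics/c11.png

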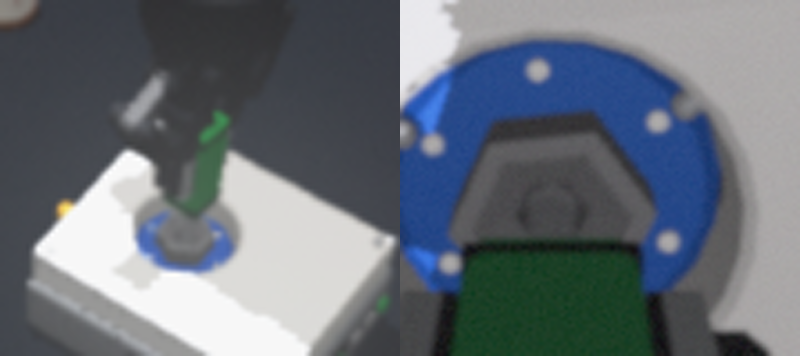

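View pics/scene11.png

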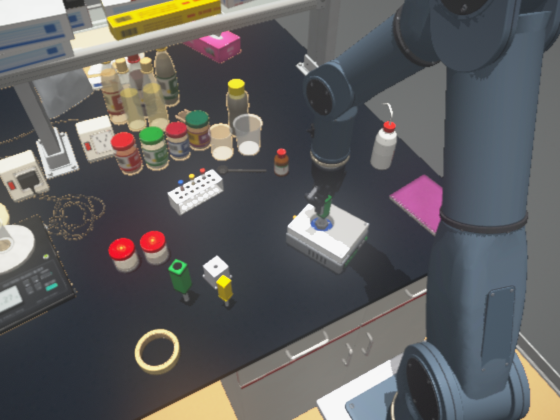

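The cover is visibly lower: catches now show above the disc at crop (687,105), the tip is still in the recess, and force is steady at about 16 N. Handing in.

```bash
python3 - <<'E'
from rig import sign_off
print(sign_off())
E
```

```text
the job is handed in; nothing more can be done
None
```

I took the small green driver from its stand, set its tip in the knob's hex recess while the cover was still up, and pushed until the cover snapped home. The job was handed in at about 12.7 s, with the driver still gripped and pressing down. `sign_off` gave no verdict.

- **Snap:** the force reached about 13 N and then dropped to nothing. I followed the cover down until the tip met the recess floor again at z ≈ 0.0605 m. Fully home it should be 0.0615 m, so the difference is within the 2 mm calibration.
- **Last readings:** steady push of about 16 N (under 60 N), gripper opening 23.4 mm on the handle, and tool upright. The last wrist picture shows the catches standing above the lowered disc and the blade in the recess.
- **Centring:** my camera estimates of the recess centre differed by about 2 mm between views. The fit itself went in with no sideways contact; at the final push there was a sideways force of about 3–5 N.
- **Bystanders:** those I could see in the last scene picture are where they were. The arm hid the blue-capped amber bottle in that view, so I did not check it there, but no unexpected force was felt on the way.

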